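Find the microscope objective in the lidded cases

TASK

One of the two lidded grey cases on the laboratory bench holds the microscope objective, the other an eyepiece. Take the lids off one at a time until you find the objective, laying every lid you take off right way up on the black bench mat (or put it back on its case), then lift the objective out and stand it gently upright on the mat, directly on the rubber. Never let it tip over or drop.

Things in the scene. Friction and masses are not known exactly. Their poses are not given: they have to be found in the camera images.
- lid_1_grip (a point): Grey lift-off lid, 136 mm square, 5 mm thick, 0.15 kg; black grip bar upright on its middle: 14 mm thick along the lid's x, 60 long along y, 40 tall. Point: on the bar's axis, 26 mm above the plate, 14 below the bar's top; z up. A 6 mm deep rim below the plate fits inside the case with 3 mm play. Point 93 mm above the bench at the start; 37 mm above a flat surface that the lid is laid on.
- lid_2_grip (a point): The other lid, same as lid 1. Each closes one of two identical grey cases, fixed to the bench, centred below it: 136 mm square, 62 mm tall, walls and floor 4 mm, 128 mm square inside. Either case may hold the objective; the other holds a black eyepiece, 40 mm wide and only 30 mm tall.
- objective_center (a point): Microscope objective: upright steel barrel 46 mm tall, 0.12 kg, diameter 26 mm over its lower 30 mm, tapering to a 14 mm nose on top, black band at its foot. Point: on its axis, half-way up (23 mm above its foot); z up along the axis. It stands nose up in one closed case, within 10 mm of the case's middle, the point 27 mm above the bench.
- mat: Black rubber mat, fixed, 150 mm along its x, 420 along its y, 4 thick, empty, between robot and cases. Origin: centre of its underside, on the bench; z up. Room for a lid near each end (middles 130 mm either side of the mat's) and the objective between. Other things near the mat and cases are under 90 mm tall; taller ones stand 100 mm or more away from them.
There are look-alikes about, which are no part of the job. Leave any red or yellow look-alike of the part that bears lid_1_grip alone. Leave any blue or turquoise look-alike of the part that bears lid_2_grip alone.

How it is judged:
At the end, for the whole second after the job is handed in: The objective stands released and at rest on the mat's rubber (centre 20 to 34 mm above the mat's underside), upright within 10 degrees. Each lid is right way up, level within 10 degrees, and either on its case (within 20 mm of its start) or flat on the mat, its middle over the mat (x of objective_center in the frame of mat between -0.075 and 0.075 m and y of objective_center in the frame of mat between -0.21 and 0.21 m and z of objective_center in the frame of mat between 0.02 and 0.034 m and angle between each of objective_center, lid_1_grip, lid_2_grip's own z axis and vertical below 0.17 rad and linear speed of objective below 0.02 m/s and (distance of lid_1_grip from where it was at the start of the episode below 0.02 m or (x of lid_1_grip in the frame of mat between -0.075 and 0.075 m and y of lid_1_grip in the frame of mat between -0.21 and 0.21 m and z of lid_1_grip in the frame of mat between 0.03 and 0.055 m)) and (distance of lid_2_grip from where it was at the start of the episode below 0.02 m or (x of lid_2_grip in the frame of mat between -0.075 and 0.075 m and y of lid_2_grip in the frame of mat between -0.21 and 0.21 m and z of lid_2_grip in the frame of mat between 0.03 and 0.055 m))); the robot touches nothing.
It fails at once if the objective is tipped more than about 35 degrees (angle between objective_center's own z axis and vertical above 0.6 rad).
It fails at once if the objective is dropped (moves faster than 0.7 m/s with no finger on it, a fall of about 25 mm) (contact force between the fingers and objective below 0.05 N and linear speed of objective above 0.7 m/s).
It also fails if it takes over 72 s, if anything falls off the work surface, if the arm or the gripper's body presses on something with over 40 N, if the wrist force passes 120 N, or if a joint passes its speed limit or range.

ROBOT

A 6-joint arm with a two-finger parallel gripper is mounted at the origin on the work surface. World frame = base frame: x ahead of the robot, y to its left, z up, the work surface at z = 0. Lengths are in m, angles in rad, forces in N, time in s.
With the tool pointing down it reaches from about 0.325 to 0.9 m from the base axis. Payload 3.5 kg.
Tool frame: the origin (TCP) lies at the very end of the fingers, on their centre line; the grasp point (between the pads) lies 19 mm behind it; z points along the fingers, y is the line along which they close (so a half turn about z gives the same grasp; the last joint's range is limited). The gripper opens to 85 mm and grips with 20 to 120 N. Pads are 22 mm wide; open, the fingers measure 114 mm over their backs; the gripper's body (76 mm by 85 mm) begins 54 mm behind the grasp point. The pads swing forward as they close: fully open they stand 13 mm farther back than shut.
Start: joints at [-1.33, 0.276, -0.026, 1.268, 0, 1.467], TCP at [0.211, -0.588, 0.231] pointing down, gripper open.
Joint ranges: [-3.12, 3.12], [-0.85, 1.88], [-1.08, 1.24], [-1.95, 2.15], [-1.57, 1.53], [-3.14, 3.14]. Speed limits (rad/s): [2.57, 2.57, 3.14, 3.14, 3.14, 3.14].

INTERFACE

Orientations are given as a unit quaternion [x, y, z, w].
In Python, from cell import ctrl, viewer gives the robot as it stands. The module is installed in compiled form; this text tells all that it offers.
- The arm moves only by the tool play_rows, never from a script. Its argument "commands" is a list of rows, each a list of 7 numbers: the shift along the tool's x, y, z in cm, then the turn, a rotation vector about the tool's x, y, z in degrees, then the closure, from 0 (fully open) to 1 (shut). In form: [[tx, ty, tz, rx, ry, rz, grip], ...]. A call has 1 to 20 rows; each row is the pose to reach, as a shift and turn from the pose commanded when the call began, along the tool's axes at that moment; what a row does not reach only later rows make up. A row lasts 1/12 s, in which the tool goes at most 41.7 mm and 7.16 degrees, less where a joint would pass 70% of its speed; a pose out of reach is approached as far as the arm can. A call with a gripper value outside its range is refused whole. The fingers move at their own pace and stop on an object; "squeeze" is the grip in N (left out, the last holds). Time passes only in rows, so rows that repeat a pose let the fingers close. It gives the time, the measured TCP pose, the force, the opening and the grip force at its end, in the units of the state.
- ctrl.sense(): the state, without advancing time (a new reading comes with each control period).
- viewer.grab_frame(name): name is "scene" or "top"; returns a dict with "image" (400x640x3 uint8, blue, green, red), "fx", "fy", "cx", "cy" (pixels), "T" (4x4, takes a point from camera to world coordinates). Camera axes: x right, y up, looking along -z (the intrinsics and any distortion apply to the point x, -y, -z); pixel columns grow to the right and rows downward; lengths in m; the calibration is good to about 2 mm. A picture is of the moment at which its call begins. There is no depth.
- ctrl.job_done(): hands the job in; it is judged then, once.
The state is a dict: "clock": time; "qpos": joint angles; "qd": joint speeds; "effort": joint torques, N m; "position": TCP position; "eef_rot": TCP orientation; "contact_force": force on the tool from outside, world axes, zero at the start; "wrist_torque": the same for the moment, N m; "gripper_width": finger opening in m; "grip_force": force on a finger pad.
Only numpy, scipy, OpenCV 4.12 (cv2) and the standard library are available. Lean on these libraries where they do the work, as an engineer would, in place of code of your own. Each camera call takes 0.05 s, during which the arm holds its last target. There are 200 camera calls.

## Working session

There is one attempt and no reset: what is moved stays moved. The work goes in short steps, Python scripts to look and compute and a tool call to move; the robot and the scene stay as the last step left them, time stands still between calls to the robot, and variables do not carry over. Pictures are saved under pics/ and viewed, at most 10 in all, crops included, and the job is handed in when it is done.

Besides the shell and the picture viewer there is one more tool, called after "Call:" as a command line: name --pt "numbers of a row" for each row, then --argument value for the rest. play_rows: Moves the arm, as the interface text tells. Its arguments: {"type":"object","properties":{"commands":{"type":"array"},"squeeze":{"type":"number"}},"required":["commands"]}

```bash
mkdir -p pics; cat > h.py <<'E'
import numpy as np, cv2
from scipy.spatial.transform import Rotation as R
from cell import ctrl, viewer
def ray(f,u,v):
    K=np.array([[f['fx'],0,f['cx']],[0,f['fy'],f['cy']],[0,0,1]])
    d=np.linalg.inv(K)@[u,v,1]; d=np.array([d[0],-d[1],-d[2]])
    T=np.array(f['T']); return T[:3,3],T[:3,:3]@d
def onz(f,u,v,z):
    o,d=ray(f,u,v); return o+d*(z-o[2])/d[2]
def proj(f,p):
    T=np.array(f['T']); c=T[:3,:3].T@(np.array(p)-T[:3,3])
    return f['cx']+f['fx']*c[0]/-c[2], f['cy']-f['fy']*c[1]/-c[2]
E
python3 - <<'E'
from h import *
for n in("scene","top"):
    f=viewer.grab_frame(n); cv2.imwrite(f"pics/{n}0.png",f['image']); print(n,{k:v for k,v in f.items() if k!='image'})
print(ctrl.sense())
E
```

```text
scene {'fx': 448.38706283401876, 'fy': 448.38706283401876, 'cx': 313.62367566315254, 'cy': 194.8146456708666, 'T': array([[-0.71696983, -0.43860313,  0.54183167,  1.0946384 ],
       [ 0.6970956 , -0.44723638,  0.56039035,  0.80197422],
       [-0.00346212,  0.77949144,  0.62640331,  0.85058088],
       [ 0.        ,  0.        ,  0.        ,  1.        ]])}
top {'fx': 499.8635778779055, 'fy': 499.8635778779055, 'cx': 314.23469617191125, 'cy': 195.35754852433047, 'T': array([[ 2.53332149e-02,  9.97465589e-01, -6.64877970e-02,
         3.24411459e-01],
       [-9.99677108e-01,  2.54085815e-02,  2.88032869e-04,
         1.09548125e-01],
       [ 1.97666348e-03,  6.64590318e-02,  9.97787197e-01,
         1.76822878e+00],
       [ 0.00000000e+00,  0.00000000e+00,  0.00000000e+00,
         1.00000000e+00]])}
{'clock': 0.1, 'qpos': array([-1.33040927e+00,  2.77045795e-01, -2.77432356e-02,  1.26801744e+00,
       -2.58918813e-05,  1.46741217e+00]), 'qd': array([ 0.00101478, -0.00228114,  0.00165227,  0.00017357,  0.00131519,
       -0.00024401]), 'effort': array([ 4.23886377e-05, -4.46707392e+01,  2.96129054e+01,  8.47733201e-03,
       -1.10848146e-04,  2.80421787e-06]), 'position': array([ 0.21047238, -0.58773861,  0.23027868]), 'eef_rot': array([ 9.85263504e-01,  1.71040400e-01, -8.17104720e-05, -1.00182636e-03]), 'contact_force': array([ 0.44632836, -0.24466989,  0.1252465 ]), 'wrist_torque': array([ 0.04326027, -0.00022319, -0.04220156]), 'grip_force': 0.0, 'gripper_width': 0.08536223189305744}
```

View pics/top0.png

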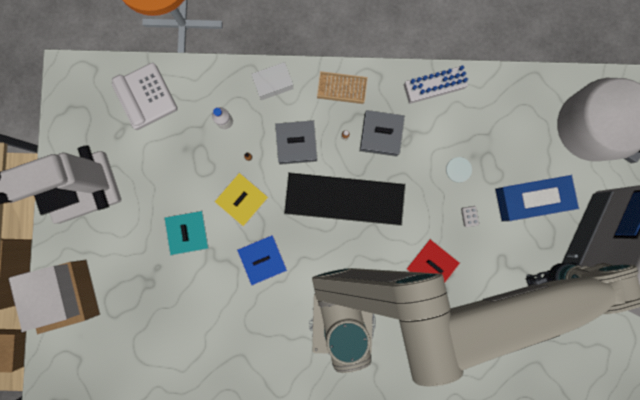

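View pics/scene0.png

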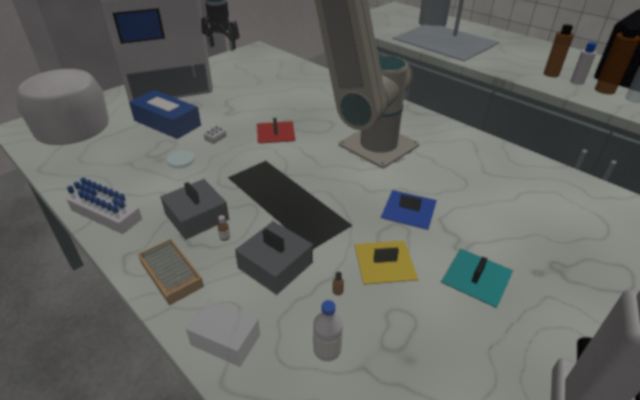

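The top view shows the grey cases at about (296,141) and (382,131), with dark bars in their middles, and the mat at (345,198). The scene view shows the same cases at (275,257) and (195,208), with the blue, yellow, red and teal decoys lying apart on the bench.

```bash
cat >> h.py <<'E'
def blob(f,box,thr,lo=False,zs=0.1):
    u0,v0,u1,v1=box; g=f['image'][v0:v1,u0:u1].max(2)
    m=(g<thr).astype(np.uint8); n,l,s,c=cv2.connectedComponentsWithStats(m)
    i=1+np.argmax(s[1:,4]); return (l==i), s[i,4], c[i]+[u0,v0]
def axis(f,m,box,z):
    v,u=np.nonzero(m); P=np.array([onz(f,a+box[0],b+box[1],z)[:2] for a,b in zip(u,v)])
    c,ev,_=cv2.PCACompute2(P.astype(np.float32),None)[0],*cv2.PCACompute2(P.astype(np.float32),None)[1:]
    return c[0],np.degrees(np.arctan2(ev[0,1],ev[0,0]))%180,np.ptp(P@ev[0]),np.ptp(P@ev[1])
def rect(f,m,box,z):
    k=cv2.findContours(m.astype(np.uint8),cv2.RETR_EXTERNAL,cv2.CHAIN_APPROX_NONE)[0]
    k=max(k,key=cv2.contourArea)[:,0]
    P=np.array([onz(f,a+box[0],b+box[1],z)[:2] for a,b in k],np.float32)
    return cv2.minAreaRect(P)
E
python3 - <<'E'
from h import *
f=viewer.grab_frame("top"); s=viewer.grab_frame("scene")
im=f['image']
print(im[141,285:308].max(1),im[131,372:395].max(1),im[198,280:292].max(1))
for b in [(282,130,310,152),(368,118,398,144)]:
    for thr in (40,50,60):
        m,a,c=blob(f,b,thr); print(thr,a,c,axis(f,m,b,0.107),rect(f,m,b,.107))
b=(270,160,420,235); m,a,c=blob(f,b,70); print('mat',a,c,rect(f,m,b,.004),cv2.boxPoints(rect(f,m,b,.004)))
for b in [(265,110,328,175),(350,100,412,165)]:
    m,a,c=blob(f,b,125); print('lid',a,c,rect(f,m,b,.066))
for b in [(262,224,290,256),(182,180,204,206)]:
    for thr in (40,50):
        m,a,c=blob(s,b,thr); print('scene',thr,a,c,onz(s,*c,.087))
E
```

```text
[107  95  62  30  24  26  22  24  23  23  22  23  23  27  28  30  31  33
  41  66  96 107 106] [105  99  74  38  23  23  24  23  20  17  25  26  28  26  29  30  30  27
  27  33  46  80 102] [174 175 174 176 165 128  60  27  28  29  28  28]
40 66 [295.46969697 139.5       ] (array([0.62128794, 0.17677128], dtype=float32), np.float32(95.28777), np.float64(0.05108620404609637), np.float64(0.01422604725584542)) ((0.6214090585708618, 0.17680342495441437), (0.013775107450783253, 0.05119413882493973), 5.91273307800293)
50 77 [295.44155844 139.5974026 ] (array([0.6209559 , 0.17685622], dtype=float32), np.float32(97.009415), np.float64(0.05169206867569111), np.float64(0.015756841982422887)) ((0.6208364367485046, 0.17660757899284363), (0.015645017847418785, 0.05163078382611275), 6.720104694366455)
60 84 [295.29761905 139.5       ] (array([0.62127346, 0.17734821], dtype=float32), np.float32(96.93303), np.float64(0.054392073578613434), np.float64(0.017186426857470627)) ((0.6212495565414429, 0.1783466786146164), (0.016940593719482422, 0.05369449034333229), 1.4725775718688965)
40 75 [383.34666667 
[... 976 characters left out ...]
4725744 -0.19876674]
 [ 0.4906649  -0.20919776]
 [ 0.5206216   0.202652  ]
 [ 0.37721413  0.21308303]]
lid 1566 [295.90229885 142.13920817] ((0.6195999383926392, 0.17752866446971893), (0.14151501655578613, 0.13371539115905762), 6.298533916473389)
lid 1670 [381.48323353 132.90299401] ((0.6593449711799622, -0.11691215634346008), (0.13886991143226624, 0.14585554599761963), 83.43973541259766)
scene 40 239 [273.15481172 240.46443515] [0.62653354 0.17659061 0.087     ]
scene 50 291 [273.25085911 240.39175258] [0.62620695 0.1765624  0.087     ]
scene 40 43 [193.25581395 196.20930233] [ 0.67143973 -0.10538933  0.087     ]
scene 50 143 [191.86713287 193.60839161] [ 0.66796636 -0.11780871  0.087     ]
```

```bash
cat >> h.py <<'E'
def go(x,y,z,t):
    s=ctrl.sense(); r=R.from_quat(s['eef_rot']); t=np.radians(t)
    X=np.array([np.cos(t),np.sin(t),0]);Z=np.array([0,0,-1.]);Y=np.cross(Z,X)
    tgt=R.from_matrix(np.stack([X,Y,Z],1))
    print('shift cm',np.round(r.inv().apply(np.array([x,y,z])-s['position'])*100,2),'rot',np.round((r.inv()*tgt).as_rotvec(degrees=True),2),
     'now',np.round(s['position'],4),round(s['clock'],2),'F',np.round(s['contact_force'],1),'w',round(s['gripper_width'],4),round(s['grip_force'],1))
E
python3 -c "
from h import *
go(.661,-.118,.18,84.5)"
```

```text
shift cm [ 58.25 -29.06   5.11] rot [-7.00e-02 -5.00e-02 -6.48e+01] now [ 0.2105 -0.588   0.2306] 0.2 F [0.3 0.1 0.5] w 0.0857 0.0
```

Call:
play_rows --pt "20 -10 0 0 0 -20 0" --pt "40 -20 0 0 0 -40 0" --pt "58.3 -29.1 3 0 0 -64.8 0" --pt "58.3 -29.1 3 0 0 -64.8 0" --pt "58.3 -29.1 3 0 0 -64.8 0" --pt "58.3 -29.1 3 0 0 -64.8 0" --pt "58.3 -29.1 3 0 0 -64.8 0" --pt "58.3 -29.1 3 0 0 -64.8 0" --pt "58.3 -29.1 3 0 0 -64.8 0" --pt "58.3 -29.1 3 0 0 -64.8 0" --pt "58.3 -29.1 3 0 0 -64.8 0" --pt "58.3 -29.1 3 0 0 -64.8 0" --pt "58.3 -29.1 3 0 0 -64.8 0" --pt "58.3 -29.1 3 0 0 -64.8 0" --pt "58.3 -29.1 3 0 0 -64.8 0" --pt "58.3 -29.1 3 0 0 -64.8 0" --pt "58.3 -29.1 4 0 0 -64.8 0" --pt "58.3 -29.1 5.1 0 0 -64.8 0" --pt "58.3 -29.1 5.1 0 0 -64.8 0" --pt "58.3 -29.1 5.1 0 0 -64.8 0"

```text
clock: 1.87
position: [0.6594, -0.1185, 0.1786]
eef_rot: [0.741, 0.672, -0.001, -0.002]
contact_force: [-0.5, 0.9, -0.8]
gripper_width: 0.0852
grip_force: 0.0
```

```bash
python3 -c "
from h import *
go(.661,-.118,.077,84.5)"
```

```text
shift cm [ 0.06  0.19 10.16] rot [-0.23 -0.02 -0.08] now [ 0.6594 -0.1185  0.1786] 1.87 F [-0.5  0.9 -0.8] w 0.0852 0.0
```

Call:
play_rows --pt "0.1 0.2 4 0 0 0 0" --pt "0.1 0.2 7 0 0 0 0" --pt "0.1 0.2 9 0 0 0 0" --pt "0.1 0.2 10 0 0 0 0" --pt "0.1 0.2 10 0 0 0 0" --pt "0.1 0.2 10 0 0 0 1" --pt "0.1 0.2 10 0 0 0 1" --pt "0.1 0.2 10 0 0 0 1" --pt "0.1 0.2 10 0 0 0 1" --pt "0.1 0.2 10 0 0 0 1" --pt "0.1 0.2 10 0 0 0 1" --pt "0.1 0.2 10 0 0 0 1" --pt "0.1 0.2 10 0 0 0 1" --pt "0.1 0.2 10 0 0 0 1" --squeeze 50

```text
clock: 3.03
position: [0.6646, -0.1173, 0.0815]
eef_rot: [0.74, 0.672, 0.001, 0.001]
contact_force: [0.6, 0.4, 4.7]
gripper_width: 0.013
grip_force: 50.2
```

```bash
python3 -c "
from h import *
go(.661,-.118,.2,84.5)
m=np.array([.434,.002]);a=np.radians(85.8);d=np.array([np.cos(a),np.sin(a)])
print(m-.13*d,m+.13*d)"
```

```text
shift cm [ -0.1   -0.32 -11.85] rot [0.13 0.02 0.  ] now [ 0.6646 -0.1173  0.0815] 3.03 F [0.6 0.4 4.7] w 0.013 50.2
[ 0.42447903 -0.12765088] [0.44352097 0.13165088]
```

Call:
play_rows --pt "0 0 -1 0 0 0 1" --pt "0 0 -3 0 0 0 1" --pt "0 0 -6 0 0 0 1" --pt "0 0 -9 0 0 0 1" --pt "0 0 -11 0 0 0 1" --pt "-0.5 -3 -11.5 0 0 0 1" --pt "-1 -6 -11.5 0 0 -1.3 1" --pt "-1.5 -10 -11.5 0 0 -1.3 1" --pt "-2 -14 -11.5 0 0 -1.3 1" --pt "-3 -18 -11.5 0 0 -1.3 1" --pt "-3.3 -21 -11.5 0 0 -1.3 1" --pt "-3.3 -23 -11.5 0 0 -1.3 1" --pt "-3.3 -23.8 -11.5 0 0 -1.3 1" --pt "-3.3 -23.8 -11.5 0 0 -1.3 1" --pt "-3.3 -23.8 -11.5 0 0 -1.3 1"

```text
clock: 4.28
position: [0.424, -0.1273, 0.1954]
eef_rot: [0.733, 0.681, 0.0, 0.0]
contact_force: [0.3, -0.3, -1.1]
gripper_width: 0.0131
grip_force: 49.6
```

```bash
python3 -c "
from h import *
f=viewer.grab_frame('top');s=viewer.grab_frame('scene')
im=np.zeros((560,800,3),np.uint8)
a=cv2.resize(f['image'][80:250,250:430],None,fx=2.2,fy=2.2);im[:a.shape[0],:a.shape[1]]=a
b=cv2.resize(s['image'][130:320,140:360],None,fx=1.8,fy=1.8);im[:b.shape[0],400:400+b.shape[1]]=b
cv2.imwrite('pics/p1.png',im)
go(.4245,-.1277,.05,85.8)"
```

```text
shift cm [-0.02 -0.07 14.56] rot [0.07 0.02 0.03] now [ 0.425  -0.1275  0.1956] 4.38 F [-0.8  0.3 -2.2] w 0.0131 49.6
```

View pics/p1.png

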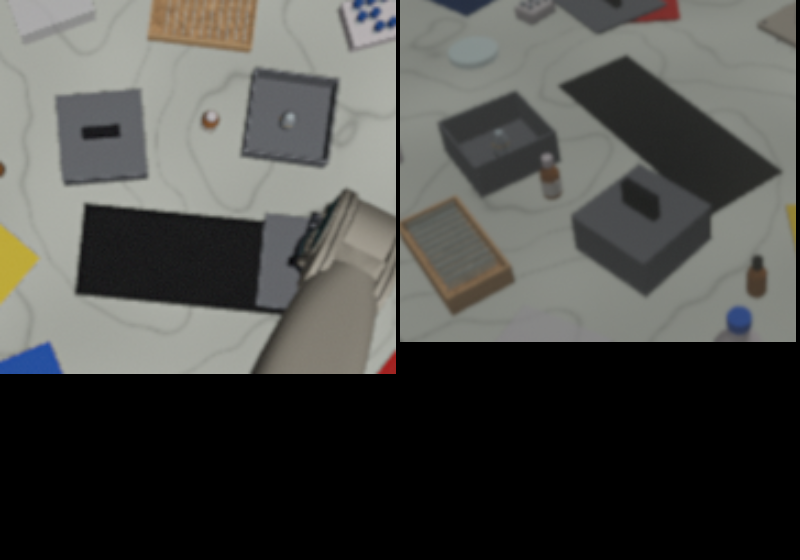

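The objective stands in the opened right-hand case, at crop (289,120). The lid hangs level over the mat's end.

Call:
play_rows --pt "0 0 4 0 0 0 1" --pt "0 0 8 0 0 0 1" --pt "0 0 12 0 0 0 1" --pt "0 0 14 0 0 0 1" --pt "0 0 15 0 0 0 1" --pt "0 0 15.7 0 0 0 1" --pt "0 0 16.2 0 0 0 1" --pt "0 0 16.5 0 0 0 1" --pt "0 0 16.7 0 0 0 1" --pt "0 0 16.7 0 0 0 1" --pt "0 0 16.7 0 0 0 1"

```text
clock: 5.3
position: [0.4249, -0.1278, 0.0295]
eef_rot: [0.733, 0.681, 0.001, 0.001]
contact_force: [0.6, -0.4, 0.2]
gripper_width: 0.0131
grip_force: 49.9
```

```bash
python3 - <<'E'
from h import *
go(.4245,-.1277,.2,85.8)
f=viewer.grab_frame('top'); im=f['image'][118:150,366:398]
cv2.imwrite('pics/p2.png',cv2.resize(im,(560,560),interpolation=cv2.INTER_CUBIC))
s=viewer.grab_frame('scene'); 
cv2.imwrite('pics/p3.png',cv2.resize(s['image'][180:240,160:230],(700,600),interpolation=cv2.INTER_CUBIC))
print(im[4:28,6:26].max(2))
E
```

```text
shift cm [-1.000e-02  1.000e-02 -1.705e+01] rot [ 0.17  0.06 -0.  ] now [ 0.4249 -0.1278  0.0295] 5.3 F [ 0.6 -0.4  0.2] w 0.0131 49.9
[[104 101 103 102 103 104 102 103 101 103 103 103 102 103 104 104 102 103
  104 101]
 [104 102 104 104 103 103 104 102 104 102 104 103 103 102 103 104 104 102
  104 102]
 [104 104 103 104 103 103 102 102 103 103 103 103 103 103 103 103 103 103
  103 102]
 [103 103 103 102 103 103 103 103 102 103 104 103 102 103 103 104 104 102
  104 103]
 [103 104 104 103 103 103 103 102 104 103 104 103 102 102 104 104 104 103
  102 103]
 [103 104 103 102 101 104 103 103 103 103 104 101 102 105 103 102 104 104
  105 103]
 [103 103 104 104 103 104 103 105 102 102 102 103 103 102 103 102 102 103
  103 102]
 [102 104 103 103 103 104 104 101  99  98 101 102 102 103 104 103 105 103
  102 103]
 [104 103 103 104 104 104  99  94  92  96 103 101 101 102 103 104 102 102
  102 103]
 [103 102 102 103 104 100  88  83 100 126 131 116 100 101 104 103 103 103
  102 103]
 [104 104 103 104 101  88  75  94 133 161 165 143 106  99 102 103 103 104
  103 102]
 [104 104 104 104  96  84  73 
[... 375 characters left out ...]
 103 104
  103 104]
 [104 104 104 104 102  94  85  84  92 100 104 103 103 104 104 102 104 102
  105 104]
 [104 105 103 104 105 103 100  97  97 102 105 104 103 104 104 104 103 105
  103 102]
 [105 105 103 105 106 105 105 103 102 105 103 103 104 104 105 103 105 103
  104 104]
 [104 104 103 103 104 104 105 103 105 103 104 103 103 104 104 104 104 104
  104 103]
 [103 104 103 105 105 103 102 106 105 104 104 104 106 105 104 105 105 104
  105 103]
 [104 104 105 104 103 104 105 105 104 105 104 104 104 105 103 104 104 104
  103 103]
 [104 105 104 104 104 104 106 105 105 104 104 104 105 105 104 103 104 104
  102 103]
 [104 104 104 106 104 104 104 104 105 104 105 104 102 105 104 105 105 103
  104 106]]
```

View pics/p3.png

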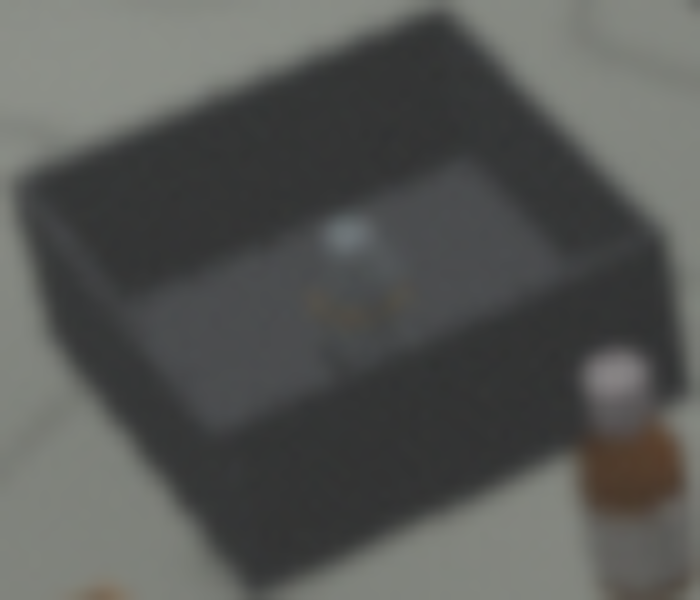

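Call:
play_rows --pt "0 0 0 0 0 0 0" --pt "0 0 0 0 0 0 0" --pt "0 0 0 0 0 0 0" --pt "0 0 0 0 0 0 0" --pt "0 0 0 0 0 0 0" --pt "0 0 0 0 0 0 0" --pt "0 0 0 0 0 0 0" --pt "0 0 -1 0 0 0 0" --pt "0 0 -4 0 0 0 0" --pt "0 0 -8 0 0 0 0" --pt "0 0 -12 0 0 0 0" --pt "0 0 -15 0 0 0 0" --pt "0 0 -17 0 0 0 0" --pt "0 0 -17 0 0 0 0" --pt "0 0 -17 0 0 0 0"

```text
clock: 6.65
position: [0.4246, -0.1277, 0.2003]
eef_rot: [0.733, 0.681, 0.001, 0.002]
contact_force: [-0.4, 1.0, 0.6]
gripper_width: 0.0853
grip_force: 0.0
```

```bash
python3 - <<'E'
from h import *
f=viewer.grab_frame('top'); s=viewer.grab_frame('scene')
u,v=np.meshgrid(np.arange(374,388),np.arange(126,138)); w=np.clip(f['image'][126:138,374:388].max(2).astype(float)-135,0,None)
c=(u*w).sum()/w.sum(),(v*w).sum()/w.sum(); print(c,onz(f,*c,.05))
g=s['image'][198:209,188:202].astype(float).max(2); print(g.astype(int))
w=np.clip(g-115,0,None);u,v=np.meshgrid(np.arange(188,202),np.arange(198,209))
k=(u*w).sum()/w.sum(),(v*w).sum()/w.sum(); print(k,onz(s,*k,.048))
# ray intersection
o1,d1=ray(f,*c);o2,d2=ray(s,*k)
A=np.stack([d1,-d2],1);x=np.linalg.lstsq(A,o2-o1,rcond=None)[0];print(o1+d1*x[0],o2+d2*x[1])
# case from top image: floor/rim
b=(350,100,412,165); m,a,_=blob(f,b,125); print('case B',a,rect(f,m,b,.05))
go(.661,-.118,.2,84.5)
E
```

```text
(np.float64(381.63157894736844), np.float64(132.83040935672514)) [ 0.66255688 -0.11955323  0.05      ]
[[ 53  54  54  54  53  53  54  55  54  57  59  62  64  68]
 [ 53  54  53  53  54  54  54  56  60  62  68  70  73  75]
 [ 52  54  54  54  56  59  64  68  70  73  75  77  77  78]
 [ 54  55  57  60  68  78  85  87  85  82  79  80  79  79]
 [ 57  61  64  72  84 101 110 108 100  89  81  79  79  79]
 [ 65  69  73  80  94 111 119 116 105  93  85  80  79  79]
 [ 73  75  77  81  91 106 112 109 100  92  87  82  80  78]
 [ 76  78  78  79  85  92  96  94  91  89  89  85  81  80]
 [ 78  78  78  78  82  85  85  83  85  85  87  87  81  79]
 [ 79  79  78  78  80  81  80  80  81  82  85  84  80  79]
 [ 79  79  78  78  79  80  78  78  78  79  80  80  80  77]]
(np.float64(194.2), np.float64(203.0)) [ 0.664478   -0.12378316  0.048     ]
[ 0.66274221 -0.11967879  0.04905829] [ 0.66547351 -0.12164069  0.0498574 ]
case B 1640 ((0.6619283556938171, -0.11850690841674805), (0.13931165635585785, 0.14598117768764496), 83.44169616699219)
shift cm [ 2.62 23.71 -0.28] rot [-0.09 -0.04  1.3 ] now [ 0.4226 -0.1268  0.1975] 6.75 F [-0.3 -0.3 -0.2] w 0.085 0.0
```

Call:
play_rows --pt "0.5 4 0 0 0 0 0.4" --pt "1 8 0 0 0 1.3 0.4" --pt "1.5 12 0 0 0 1.3 0.4" --pt "2 16 0 0 0 1.3 0.4" --pt "2.4 20 0 0 0 1.3 0.4" --pt "2.4 22.5 2 0 0 1.3 0.4" --pt "2.4 23.9 4 0 0 1.3 0.4" --pt "2.4 23.9 6 0 0 1.3 0.4" --pt "2.4 23.9 8 0 0 1.3 0.4" --pt "2.4 23.9 9 0 0 1.3 0.4" --pt "2.4 23.9 9 0 0 1.3 0.4" --pt "2.4 23.9 9 0 0 1.3 0.4" --squeeze 30

```text
clock: 7.75
position: [0.6621, -0.1204, 0.1067]
eef_rot: [0.74, 0.672, -0.001, -0.002]
contact_force: [-0.6, 0.4, 0.7]
gripper_width: 0.0509
grip_force: 0.0
```

```bash
python3 - <<'E'
from h import *
for i in range(5):
    go(.664,-.1205,.008,84.5); s=viewer.grab_frame('scene')
f=viewer.grab_frame('top')
a=cv2.resize(s['image'][150:250,140:260],(720,600),interpolation=cv2.INTER_CUBIC)
cv2.imwrite('pics/p4.png',a)
E
```

```text
shift cm [0.   0.22 9.87] rot [-0.21 -0.04 -0.01] now [ 0.6621 -0.1204  0.1067] 7.75 F [-0.6  0.4  0.7] w 0.0509 0.0
shift cm [ 0.03  0.07 10.03] rot [-0.03 -0.01 -0.01] now [ 0.6633 -0.1207  0.1083] 7.8 F [-0.6  0.3 -0.1] w 0.0517 0.0
shift cm [ 0.05 -0.03 10.13] rot [ 0.08  0.01 -0.01] now [ 0.6641 -0.121   0.1093] 7.85 F [0.6 0.1 0.9] w 0.0515 0.0
shift cm [ 0.06 -0.08 10.19] rot [ 0.14  0.03 -0.01] now [ 0.6645 -0.1211  0.1099] 7.9 F [-0.8  0.5  0.2] w 0.0513 0.0
shift cm [ 0.06 -0.1  10.22] rot [ 0.18  0.03 -0.01] now [ 0.6647 -0.1211  0.1102] 7.95 F [-0.1  0.3 -0.2] w 0.0509 0.0
```

View pics/p4.png

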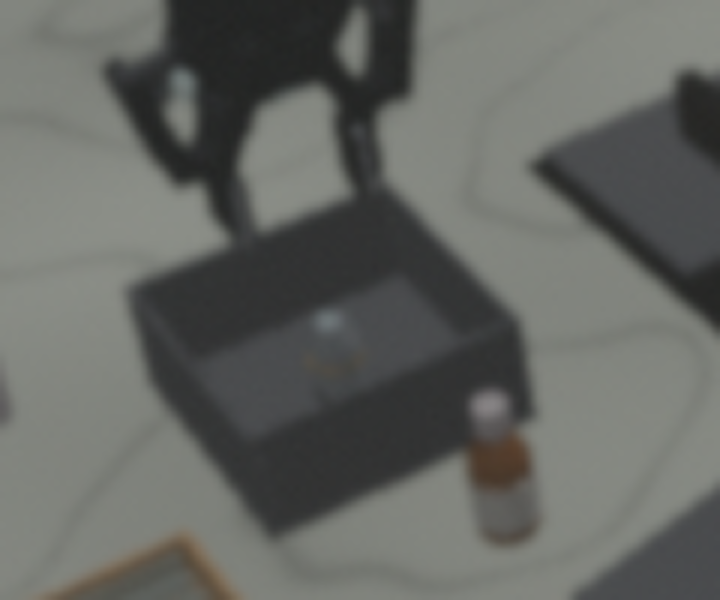

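The open fingers stand above the case, with their tips at crop (245,238) and (372,185). The nose is at (328,320), roughly below their middle.

```bash
python3 - <<'E'
from h import *
s=viewer.grab_frame('scene')
go(.664,-.1205,.008,84.5)
for p in [(.6648,-.1211,.11),(.6648,-.1211,.118),(.6648,-.1211,.05),(.66,-.1211,.05),(.6648,-.117,.05)]: print(p,np.round(proj(s,p),1))
E
```

```text
shift cm [ 0.05 -0.06 10.17] rot [ 0.13  0.02 -0.  ] now [ 0.6643 -0.121   0.1097] 8.1 F [-0.2 -0.1 -0.2] w 0.051 0.0
(0.6648, -0.1211, 0.11) [190.7 185.9]
(0.6648, -0.1211, 0.118) [190.2 183.6]
(0.6648, -0.1211, 0.05) [194.5 202.9]
(0.66, -0.1211, 0.05) [196.  202.2]
(0.6648, -0.117, 0.05) [195.3 203.6]
```

Call:
play_rows --pt "0.05 0 2 0 0 0 0.4" --pt "0.05 0 4 0 0 0 0.4" --pt "0.05 0 6 0 0 0 0.4" --pt "0.05 0 7.5 0 0 0 0.4" --pt "0.05 0 8.7 0 0 0 0.4" --pt "0.05 0 9.5 0 0 0 0.4" --pt "0.05 0 10 0 0 0 0.4" --pt "0.05 0 10 0 0 0 0.4" --pt "0.05 0 10 0 0 0 0.4" --pt "0.05 0 10 0 0 0 0.4" --pt "0.05 0 10 0 0 0 0.5" --pt "0.05 0 10 0 0 0 0.55" --pt "0.05 0 10 0 0 0 0.6" --pt "0.05 0 10 0 0 0 0.65" --pt "0.05 0 10 0 0 0 0.7" --pt "0.05 0 10 0 0 0 0.75" --pt "0.05 0 10 0 0 0 0.8" --pt "0.05 0 10 0 0 0 0.85" --pt "0.05 0 10 0 0 0 1" --pt "0.05 0 10 0 0 0 1" --squeeze 35

```text
clock: 9.77
position: [0.664, -0.1203, 0.0088]
eef_rot: [0.74, 0.672, 0.0, 0.0]
contact_force: [-1.1, 0.2, 4.0]
gripper_width: 0.0248
grip_force: 34.8
```

Call:
play_rows --pt "0 0 0 0 0 0 1" --pt "0 0 0 0 0 0 1" --pt "0 0 0 0 0 0 1" --pt "0 0 0 0 0 0 1"

```text
clock: 10.1
position: [0.6639, -0.1203, 0.0087]
eef_rot: [0.74, 0.672, 0.0, 0.0]
contact_force: [-1.7, 0.8, 4.9]
gripper_width: 0.0251
grip_force: 34.9
```

Call:
play_rows --pt "0 0 -0.5 0 0 0 1" --pt "0 0 -1.5 0 0 0 1" --pt "0 0 -3 0 0 0 1" --pt "0 0 -5 0 0 0 1" --pt "0 0 -7 0 0 0 1" --pt "0 0 -9 0 0 0 1" --pt "0 0 -10.5 0 0 0 1" --pt "0 0 -11.5 0 0 0 1" --pt "0 0 -12 0 0 0 1" --pt "0 0 -12 0 0 0 1" --pt "0 0 -12 0 0 0 1"

```text
clock: 11.02
position: [0.6631, -0.1201, 0.1276]
eef_rot: [0.74, 0.672, -0.0, -0.0]
contact_force: [-1.0, 0.5, -1.6]
gripper_width: 0.0249
grip_force: 34.5
```

Call:
play_rows --pt "0.5 -1 0 0 0 0 1" --pt "1.5 -2.8 0 0 0 0 1" --pt "2.7 -5.1 0 0 0 0 1" --pt "4 -7.6 0 0 0 0 1" --pt "5.3 -10 0 0 0 0 1" --pt "6.6 -12.5 0 0 0 0 1" --pt "7.9 -15 0 0 0 0 1" --pt "9.2 -17.4 0 0 0 0 1" --pt "10.4 -19.7 0 0 0 0 1" --pt "11.4 -21.6 0 0 0 0 1" --pt "12.2 -23 0 0 0 0 1" --pt "12.6 -23.8 0 0 0 0 1" --pt "12.75 -24.1 0 0 0 0 1" --pt "12.75 -24.1 0 0 0 0 1" --pt "12.75 -24.1 0 0 0 0 1" --pt "12.75 -24.1 0 0 0 0 1" --pt "12.75 -24.1 0 0 0 0 1"

```text
clock: 12.43
position: [0.4371, 0.0293, 0.1285]
eef_rot: [0.74, 0.672, 0.0, 0.0]
contact_force: [-0.8, 0.2, -2.4]
gripper_width: 0.0245
grip_force: 34.6
```

```bash
python3 - <<'E'
from h import *
for i in range(4): s=viewer.grab_frame('scene')
go(.436,.03,.009,84.5)
cv2.imwrite('pics/p5.png',cv2.resize(s['image'][120:240,200:350],(750,600),interpolation=cv2.INTER_CUBIC))
E
```

```text
shift cm [ 0.04 -0.05 11.93] rot [ 0.01  0.   -0.03] now [0.4364 0.0295 0.1283] 12.63 F [-0.3 -0.6 -1.7] w 0.0246 34.6
```

View pics/p5.png

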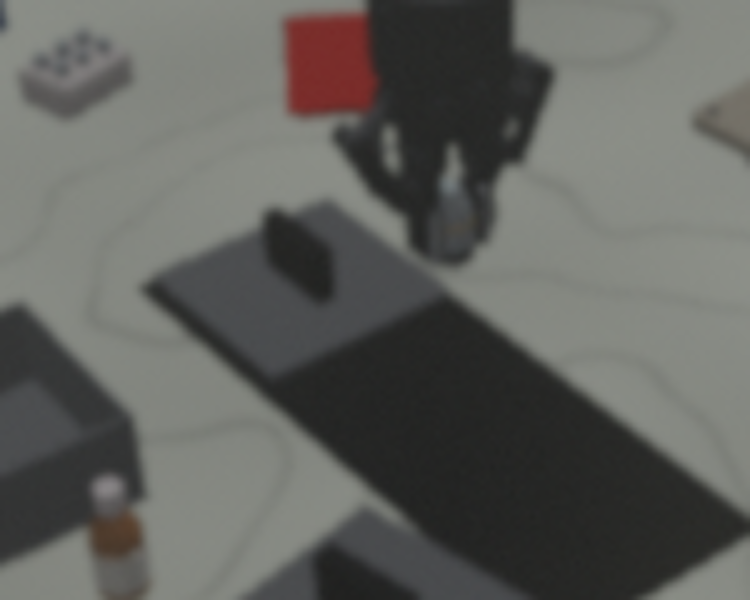

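The objective hangs upright in the gripper, at crop (450,225). The lid lies flat on the mat's end.

Call:
play_rows --pt "0 0 1 0 0 0 1" --pt "0 0 3 0 0 0 1" --pt "0 0 5 0 0 0 1" --pt "0 0 7 0 0 0 1" --pt "0 0 9 0 0 0 1" --pt "0 0 10.2 0 0 0 1" --pt "0 0 11 0 0 0 1" --pt "0 0 11.4 0 0 0 1" --pt "0 0 11.6 0 0 0 1" --pt "0 0 11.7 0 0 0 1" --pt "0 0 11.8 0 0 0 1" --pt "0 0 11.85 0 0 0 1" --pt "0 0 11.9 0 0 0 1" --pt "0 0 11.95 0 0 0 1" --pt "0 0 11.95 0 0 0 1" --pt "0 0 11.95 0 0 0 1"

```text
clock: 13.97
position: [0.4361, 0.0298, 0.009]
eef_rot: [0.74, 0.672, 0.0, 0.0]
contact_force: [-0.6, -0.1, -1.6]
gripper_width: 0.0249
grip_force: 34.6
```

Call:
play_rows --pt "0 0 0.05 0 0 0 1" --pt "0 0 0.05 0 0 0 1" --pt "0 0 0.1 0 0 0 1" --pt "0 0 0.1 0 0 0 1" --pt "0 0 0.1 0 0 0 1"

```text
clock: 14.38
position: [0.4362, 0.0298, 0.0087]
eef_rot: [0.74, 0.672, 0.0, 0.0]
contact_force: [-3.3, 0.4, 8.9]
gripper_width: 0.0245
grip_force: 35.6
```

Call:
play_rows --pt "0 0 -0.05 0 0 0 0.75" --pt "0 0 -0.05 0 0 0 0.7" --pt "0 0 -0.05 0 0 0 0.65" --pt "0 0 -0.05 0 0 0 0.6" --pt "0 0 -0.05 0 0 0 0.5" --pt "0 0 -0.05 0 0 0 0.4" --pt "0 0 -0.05 0 0 0 0.3" --pt "0 0 -0.05 0 0 0 0.3" --pt "0 0 -0.05 0 0 0 0.3"

```text
clock: 15.13
position: [0.436, 0.0298, 0.0083]
eef_rot: [0.74, 0.672, -0.0, -0.0]
contact_force: [0.7, 0.6, 0.3]
gripper_width: 0.0597
grip_force: 0.0
```

Call:
play_rows --pt "0 0 -0.5 0 0 0 0.3" --pt "0 0 -2 0 0 0 0.3" --pt "0 0 -4 0 0 0 0.3" --pt "0 0 -7 0 0 0 0.3" --pt "0 0 -10 0 0 0 0.3" --pt "0 0 -13 0 0 0 0.3" --pt "0 0 -16 0 0 0 0.3" --pt "0 0 -18 0 0 0 0.3" --pt "0 0 -18 0 0 0 0.3" --pt "0 0 -18 0 0 0 0.3"

```text
clock: 15.97
position: [0.4372, 0.0297, 0.1899]
eef_rot: [0.74, 0.672, 0.001, 0.001]
contact_force: [-0.8, 1.0, 0.2]
gripper_width: 0.0599
grip_force: 0.0
```

```bash
python3 - <<'E'
from h import *
s=viewer.grab_frame('scene'); go(.436,.03,.2,84.5)
cv2.imwrite('pics/p6.png',cv2.resize(s['image'][120:300,160:380],(733,600),interpolation=cv2.INTER_CUBIC))
E
```

```text
shift cm [ 0.02  0.01 -1.16] rot [ 0.03 -0.   -0.  ] now [0.4359 0.0298 0.1884] 16.02 F [-0.5 -0.8 -0.1] w 0.0598 0.0
```

View pics/p6.png

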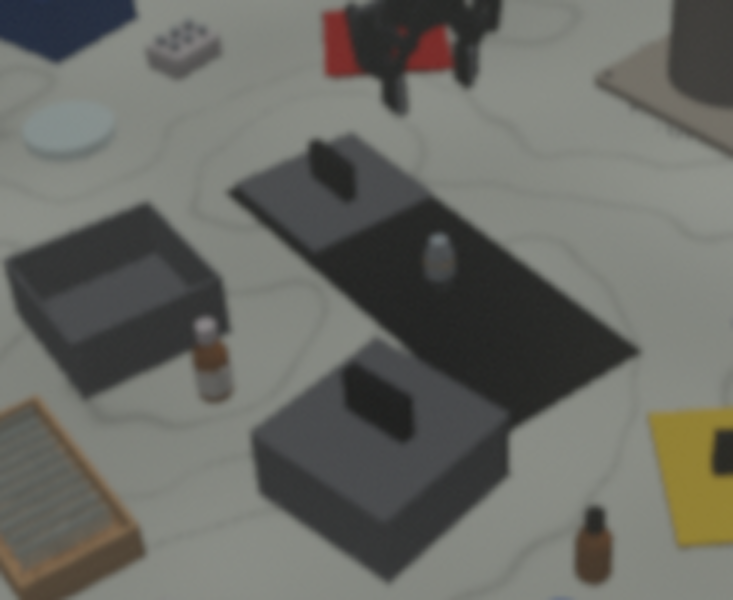

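The objective stands upright on the mat at crop (438,260), the lid lies flat at the mat's end, the other lid is untouched, and the gripper is clear. I'm handing the job in.

```bash
python3 -c "
from h import *
print(ctrl.job_done())"
```

```text
the job is handed in; nothing more can be done
None
```

The objective was in the first case I opened; it now stands upright and released on the mat, that case's lid lies flat on the mat, the other lid was never touched, and the job is handed in at about 16 s on the clock (no verdict was returned).

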